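# Let the batteries out of the desk dispenser and ease its lid shut

## Robot

A 7-joint arm with a two-finger parallel gripper is mounted at the origin on the work surface. World frame = base frame: x ahead of the robot, y to its left, z up, the work surface at z = 0. Lengths are in m, angles in rad, forces in N, time in s.
With the tool pointing down it reaches from about 0.425 to 1.025 m from the base axis. Payload 9.4 kg.
Tool frame: the origin (TCP) lies between the finger pads; the fingertips stand 17 mm ahead of it and the grasp point (between the pads) lies 2 mm behind it; z points along the fingers, y is the line along which they close (so a half turn about z gives the same grasp; the last joint's range is limited). The gripper opens to 93 mm and grips with 3 to 60 N. Pads are 15 mm wide; open, the fingers measure 128 mm over their backs; the gripper's body (75 mm by 188 mm) begins 65 mm behind the grasp point.
Start: joints at [-1.265, 0.599, -0.003, 1.599, 0.002, 0.943, -0.08], TCP at [0.271, 0.673, 0.236] pointing down, gripper open.
Joint ranges: [-2.57, 2.57], [-0.35, 1.97], [-1.29, 1.29], [0.11, 2.56], [-1.05, 4.19], [0.11, 1.86], [-2.63, 2.63]. Speed limits (rad/s): [2.22, 2.22, 3.01, 3.01, 3.14, 3.14, 3.14].

## Interface

Orientations are given as a 3x3 rotation matrix whose columns are the frame's x, y, z axes.
In Python, from station import sense, snapshot, job_done gives the robot as it stands. The module is installed in compiled form; this text tells all that it offers.
- The arm moves only by the tool move_arm, never from a script. Its argument "motion" is a list of rows, each an object with "grip": the closure, from 0 (fully open) to 1 (shut); "delta_pos": the shift along the tool's x, y, z scaled (see below), a list of three; "rotation": the turn, a rotation vector about the tool's x, y, z scaled (see below), a list of three. In form: [{"grip": grip, "delta_pos": [dx, dy, dz], "rotation": [ax, ay, az]}, ...]. A call has 1 to 12 rows; each row is the pose to reach, as a shift and turn from the pose commanded when the call began, along the tool's axes at that moment; what a row does not reach only later rows make up. The controller multiplies each number of a shift by 0.1 m and each number of a turn by 90 degrees. A row lasts 1/8 s, in which the tool goes at most 62.5 mm and 10.7 degrees, less where a joint would pass 70% of its speed; a pose out of reach is approached as far as the arm can. A call with a number of a shift or a turn outside -1 to 1 is refused whole. A call with a gripper value outside its range is refused whole. The fingers move at their own pace and stop on an object; "newtons" is the grip in N (left out, the last holds). Time passes only in rows, so rows that repeat a pose let the fingers close. It gives the time, the measured TCP pose, the force, the opening and the grip force at its end, in the units of the state.
- sense(): the state, without advancing time (a new reading comes with each control period).
- snapshot(name): name is "scene" or "top" or "wrist"; returns a dict with "color" (480x640x3 uint8, red, green, blue), "z_map" (480x640 float32, m along the optical axis (not along the pixel's ray), 0 where there is no reading), "K" (3x3 intrinsics, pixels), "R" (3x3) and "t" (3): a world point X has camera coordinates R X + t; the wrist camera has in their place "hand_eye" (4x4, takes a point from camera to tool coordinates, whose origin is the TCP and whose axes are the flange's). Camera axes: x right, y down, z forward; pixel columns grow to the right and rows downward; lengths in m; the calibration is good to about 2 mm. A picture is of the moment at which its call begins: read the wrist's pose just before it.
- job_done(): hands the job in; it is judged then, once.
The state is a dict: "t": time; "q": joint angles; "qvel": joint speeds; "joint_torque": joint torques, N m; "tcp_pos": TCP position; "ee_rot": TCP orientation; "force": force on the tool from outside, world axes, zero at the start; "moment": the same for the moment, N m; "grip_width": finger opening in m; "gripper_force": force on a finger pad.
Only numpy, scipy, OpenCV 4.12 (cv2) and the standard library are available. Lean on these libraries where they do the work, as an engineer would, in place of code of your own. Each camera call takes 0.05 s, during which the arm holds its last target. There are 200 camera calls.

## Task

Press the orange dispenser's lever all the way down with the fingertips and hold it until both batteries have rolled out into its catch tray, then let the lever up slowly so that the linked lid eases shut without slamming. Only push the lever: do not touch or lift the batteries, leave the blue dispenser alone, and do not disturb the other things on the desk.

Things in the scene. Friction and masses are not known exactly. Their poses are not given: they have to be found in the camera images.
- dispenser_orange: Fixed white dispenser with orange lever and lid, 360 x 90 mm. Origin: on the desk under the hopper; own +x runs from lever pad (x -124 mm) to catch tray. Hopper x -50 to 115, 90 mm high; lid on its +x end, 94 mm high shut, 175 raised. Open tray x 120 to 210, walls 57 mm high. A 12 degree ramp runs through both: with the lid up the batteries roll to the tray's far end in about 1 s
- lever_orange (a joint): Angle of the orange lever: 0 at rest (up), grows as its pad is pressed down, 0.35 rad at the stop (fully pressed). Pivot 94 mm behind the pad's centre, 96 mm high: the pad goes down 33 mm, almost straight. A spring pushes the pad up with about 2.5 N at rest and 4 N fully pressed; let go, it snaps up
- lid_orange (a joint): Angle of the orange lid about its hinge, rad: 0 shut, 0.91 fully raised. Linked to the lever: lid angle = 2.6 x lever angle. It stays shut or open only as the lever is held. A lid meeting its seat faster than about 1.5 rad/s slams; 0.8 rad/s is gentle
- pad_orange (a point): Centre of the top face of the orange lever's pad, 34 mm (along the lever) by 36 mm wide, 8 mm thick, with a black rubber facing; about 117 mm above the desk at rest and 85 mm fully pressed
- cell_orange1_mid (a point): Centre of a black C battery with copper band, 26 mm diameter, 50 mm long (across the dispenser), 66 g; starts in the orange dispenser's hopper under the lid, the lower of two
- cell_orange2_mid (a point): Centre of a black C battery with copper band, 26 mm diameter, 50 mm long (across the dispenser), 66 g; starts in the orange dispenser's hopper under the lid, the upper of two
- dispenser_blue: Fixed white dispenser with blue lever and lid, 360 x 90 mm. Origin: on the desk under the hopper; own +x runs from lever pad (x -124 mm) to catch tray. Hopper x -50 to 115, 90 mm high; lid on its +x end, 94 mm high shut, 175 raised. Open tray x 120 to 210, walls 57 mm high. A 12 degree ramp runs through both: with the lid up the batteries roll to the tray's far end in about 1 s
- lever_blue (a joint): Angle of the blue lever: 0 at rest (up), grows as its pad is pressed down, 0.35 rad at the stop (fully pressed). Pivot 94 mm behind the pad's centre, 96 mm high: the pad goes down 33 mm, almost straight. A spring pushes the pad up with about 2.5 N at rest and 4 N fully pressed; let go, it snaps up
- lid_blue (a joint): Angle of the blue lid about its hinge, rad: 0 shut, 0.91 fully raised. Linked to the lever: lid angle = 2.6 x lever angle. It stays shut or open only as the lever is held. A lid meeting its seat faster than about 1.5 rad/s slams; 0.8 rad/s is gentle
- pad_blue (a point): Centre of the top face of the blue lever's pad, 34 mm (along the lever) by 36 mm wide, 8 mm thick, with a black rubber facing; about 117 mm above the desk at rest and 85 mm fully pressed
- cell_blue1_mid (a point): Centre of a black C battery with copper band, 26 mm diameter, 50 mm long (across the dispenser), 66 g; starts in the blue dispenser's hopper under the lid, the lower of two; to be left inside
- cell_blue2_mid (a point): Centre of a black C battery with copper band, 26 mm diameter, 50 mm long (across the dispenser), 66 g; starts in the blue dispenser's hopper under the lid, the upper of two; to be left inside
- mug: white ceramic mug, 76 mm across, 90 mm high; a bystander, loose. Origin: centre of its underside
- stapler: red and black stapler, 130 x 30 mm, 46 mm high; a bystander, loose. Origin: centre of its underside
- tape: yellow roll of tape lying flat, 80 mm across, 19 mm high; a bystander, loose. Origin: centre of its underside
- mouse: white computer mouse, 105 x 60 mm, 32 mm high; a bystander, loose. Origin: centre of its underside
- pen_cup: dark steel cup of pens, 72 mm across, 95 mm high, pens reach 165 mm; a bystander, loose. Origin: centre of its underside
- orchid: small white orchid in a terracotta pot, 72 mm across, 220 mm high; a bystander, loose. Origin: centre of its underside
- photo_frame: small standing wooden photo frame, 130 mm wide, 100 mm high; a bystander, loose. Origin: centre of its underside

How it is judged:
By the outcome, as a careful person would: the job done as asked, in the order asked, and still so for the second after the job is handed in, with the robot touching nothing.
It also fails if it takes over 40 s, if anything falls off the work surface, if the arm or the gripper's body presses on something with over 40 N, if the wrist force passes 120 N, or if a joint passes its speed limit or range.

## Working session

There is one attempt and no reset: what is moved stays moved. The work goes in short steps, Python scripts to look and compute and a tool call to move; the robot and the scene stay as the last step left them, time stands still between calls to the robot, and variables do not carry over. Pictures are saved under pics/ and viewed, at most 10 in all, crops included, and the job is handed in when it is done.

Besides the shell and the picture viewer there is one more tool, called after ">>>" as name(argument=value, ...), one argument or row to a line, values as JSON. move_arm: Moves the arm, as the interface text tells. Shifts and turns lie within -1 to 1; 1 stands for 0.1 m of shift or 90 degrees of turn. Its arguments: {"type":"object","properties":{"motion":{"type":"array"},"newtons":{"type":"number"}},"required":["motion"]}

```bash
mkdir -p pics
python3 - <<'E'
from station import sense,snapshot
import numpy as np,cv2
s=sense();print(s['t'],s['tcp_pos'],s['ee_rot'],s['force'],s['grip_width'])
for n in('top','scene'):
    d=snapshot(n);cv2.imwrite(f'pics/{n}.png',d['color'][:,:,::-1]);np.savez(f'{n}.npz',**d)
E
```

```text
0.0 [0.27065349 0.67207767 0.23474954] [[-9.27637233e-01  3.73482221e-01 -4.40557140e-04]
 [ 3.73482447e-01  9.27636003e-01 -1.51886305e-03]
 [-1.58591679e-04 -1.57349427e-03 -9.99998749e-01]] [ 0.42183114 -0.08595075  0.22477744] 0.0928949955365774
```

View pics/top.png

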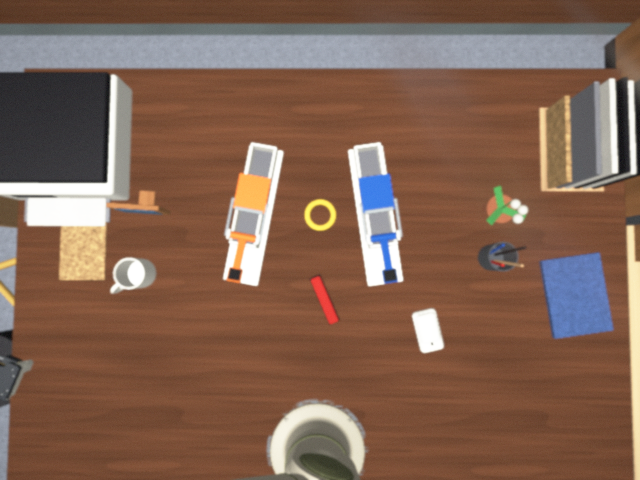

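View pics/scene.png

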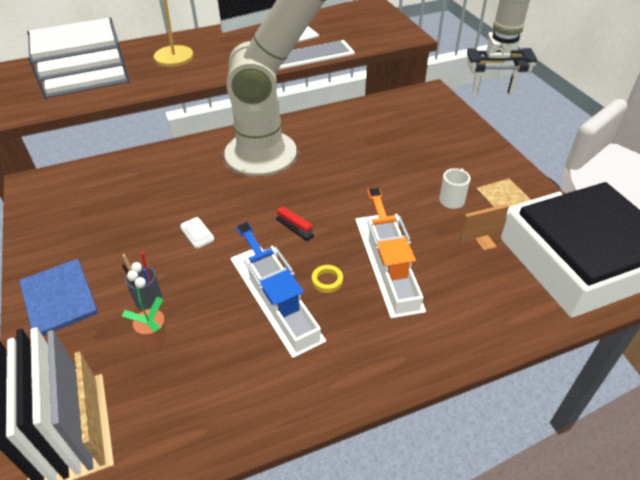

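The top view shows the orange pad at about (236,273), the mug at (133,273) and the gripper at the left edge. The scene view shows the same layout with the pad at (375,192).

```bash
cat > h.py <<'E'
import numpy as np
def world(d,us,vs):
    z=d['z_map'][vs,us];p=np.linalg.inv(d['K'])@np.array([us*z,vs*z,z])
    return (d['R'].T@(p-np.array(d['t'])[:,None])).T
E
python3 - <<'E'
from h import *
import cv2
d=dict(np.load('top.npz'))
vs,us=np.mgrid[0:480,0:640].reshape(2,-1);P=world(d,us,vs)
c=d['color'].reshape(-1,3).astype(int)
box=lambda u0,u1,v0,v1:(us>=u0)&(us<u1)&(vs>=v0)&(vs<v1)
m=box(225,250,262,285)&(c.max(1)<60)&(P[:,2]>.08)
print('pad',m.sum(),P[m].mean(0),P[m].min(0),P[m].max(0))
r=box(220,290,140,290)
o=r&(c[:,0]-c[:,2]>120)&(P[:,2]>.08); print('orange',P[o].mean(0),P[o].min(0),P[o].max(0))
w=r&((P[:,2]>.004)|(c.min(1)>140))
q=np.float32(P[w][:,:2]);print('rect',cv2.minAreaRect(q))
for n,b in(('mug',(110,160,255,295)),('frame',(105,160,188,216)),('box',(0,132,70,225))):
    k=box(*b)&(P[:,2]>.02);print(n,P[k].min(0),P[k].max(0))
l=box(228,252,236,262)&(c[:,0]-c[:,2]>120);A=P[l];print('arm',A.mean(0),np.linalg.svd(A-A.mean(0),full_matrices=False)[2][0])
E
```

```text
pad 52 [0.44897318 0.19858492 0.11729642] [0.44143819 0.18886992 0.11337939] [0.45808905 0.20741789 0.12392662]
orange [0.61245649 0.16801447 0.10502892] [ 0.42950085 -0.01025751  0.08360192] [0.69639365 0.21602903 1.33030844]
rect ((0.6062802076339722, 0.1250956803560257), (0.39419129490852356, 0.26565468311309814), 0.9662937521934509)
mug [ 0.40061983 -0.01025751  0.0200546 ] [0.48685107 0.51884283 1.33030844]
frame [ 0.45764602 -0.01025751  0.02072542] [0.67005811 0.55257084 1.33030844]
box [ 0.45764602 -0.01025751  0.02000525] [0.94103863 0.79613785 1.33030844]
arm [0.51633187 0.18207242 0.12673833] [-0.05000115 -0.15760576  0.98623542]
```

>>> move_arm(
  motion=[
    {"grip": 1, "delta_pos": [-0.3, -0.33, 0], "rotation": [0, 0, 0]},
    {"grip": 1, "delta_pos": [-0.6, -0.66, 0], "rotation": [0, 0, 0]},
    {"grip": 1, "delta_pos": [-0.9, -0.98, 0], "rotation": [0, 0, 0]},
  ],
  newtons=10,
)

```text
t: 0.48
tcp_pos: [0.318, 0.5465, 0.2352]
ee_rot: [[-0.928, 0.373, -0.0], [0.373, 0.928, -0.001], [-0.0, -0.001, -1.0]]
force: [0.5, -0.1, -0.7]
grip_width: 0.0676
gripper_force: 0.0
```

>>> move_arm(
  motion=[
    {"grip": 1, "delta_pos": [-0.3, -0.33, 0], "rotation": [0, 0, 0]},
    {"grip": 1, "delta_pos": [-0.6, -0.66, 0], "rotation": [0, 0, 0]},
    {"grip": 1, "delta_pos": [-0.9, -0.98, 0], "rotation": [0, 0, 0]},
  ],
)

```text
t: 0.85
tcp_pos: [0.3649, 0.4219, 0.2354]
ee_rot: [[-0.928, 0.373, -0.0], [0.373, 0.928, -0.0], [-0.0, -0.0, -1.0]]
force: [0.5, -0.4, -0.2]
grip_width: 0.0375
gripper_force: 0.0
```

>>> move_arm(
  motion=[
    {"grip": 1, "delta_pos": [-0.3, -0.33, 0], "rotation": [0, 0, 0]},
    {"grip": 1, "delta_pos": [-0.6, -0.66, 0], "rotation": [0, 0, 0]},
    {"grip": 1, "delta_pos": [-0.9, -0.98, 0], "rotation": [0, 0, -0.11]},
    {"grip": 1, "delta_pos": [-0.9, -0.98, 0], "rotation": [0, 0, -0.11]},
    {"grip": 1, "delta_pos": [-0.9, -0.98, 0], "rotation": [0, 0, -0.11]},
  ],
)

```text
t: 1.48
tcp_pos: [0.4114, 0.2994, 0.2356]
ee_rot: [[-0.978, 0.21, -0.0], [0.21, 0.978, 0.0], [0.0, 0.0, -1.0]]
force: [0.6, 1.2, 0.4]
grip_width: 0.0002
gripper_force: 0.0
```

Run:
```python
from h import *
from station import sense,snapshot
import cv2
s=sense();d=snapshot('wrist');cv2.imwrite('pics/w1.png',d['color'][:,:,::-1])
T=np.eye(4);T[:3,:3]=s['ee_rot'];T[:3,3]=s['tcp_pos'];W=np.linalg.inv(T@d['hand_eye']);d['R']=W[:3,:3];d['t']=W[:3,3]
np.savez('w1.npz',**d);print(s['t'],s['tcp_pos'],s['ee_rot'].round(3) if hasattr(s['ee_rot'],'round') else s['ee_rot'],s['force'],s['grip_width'])
```

```text
1.475 [0.41141475 0.29942326 0.23564392] [[-0.978  0.21  -0.   ]
 [ 0.21   0.978  0.   ]
 [ 0.     0.    -1.   ]] [0.58692469 1.17413722 0.41242568] 0.00017977933376389394
```

View pics/w1.png

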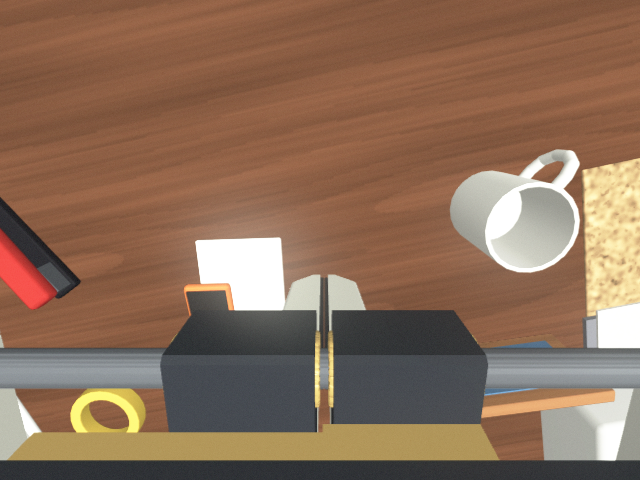

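The wrist view shows the pad's outer part at about (209,298), square to the image, so the yaw is right. The gripper hides the rest of it.

Run:
```python
from h import *
d=dict(np.load('w1.npz'))
vs,us=np.mgrid[275:320,180:240].reshape(2,-1);P=world(d,us,vs)
R=np.array([[-.978,.21],[.21,.978]])
m=(P[:,2]>.1)&(P[:,2]<.13)
q=P[m,:2]@R  # tool x,y
print(m.sum(),q.min(0),q.max(0),P[m,2].min(),P[m,2].max(),P[m].mean(0))
tcp=np.array([.4114,.2994])@R
print('tcp',tcp,'top-view pad',np.array([.449,.1985])@R)
# base plate outer edge
vs,us=np.mgrid[230:280,190:300].reshape(2,-1);P=world(d,us,vs);c=d['color'][vs,us].astype(int)
b=P[(c.min(1)>170)&(P[:,2]<.02),:2]@R;print('base',b.min(0),b.max(0))
```

```text
1255 [-0.40751911  0.27153526] [-0.37820214  0.30768936] 0.11041820050298076 0.12129537668282801 [0.44060014 0.20254111 0.11747876]
tcp [-0.3394752  0.3792072] top-view pad [-0.397437  0.288423]
base [-0.42144267  0.24446846] [-0.37288759  0.33551026]
```

>>> move_arm(
  motion=[
    {"grip": 1, "delta_pos": [-0.28, -0.45, 0], "rotation": [0, 0, 0]},
    {"grip": 1, "delta_pos": [-0.55, -0.9, 0], "rotation": [0, 0, 0]},
    {"grip": 1, "delta_pos": [-0.55, -0.9, 0.4], "rotation": [0, 0, 0]},
    {"grip": 1, "delta_pos": [-0.55, -0.9, 0.7], "rotation": [0, 0, 0]},
    {"grip": 1, "delta_pos": [-0.55, -0.9, 0.9], "rotation": [0, 0, 0]},
    {"grip": 1, "delta_pos": [-0.55, -0.9, 0.9], "rotation": [0, 0, 0]},
    {"grip": 1, "delta_pos": [-0.55, -0.9, 0.9], "rotation": [0, 0, 0]},
  ],
)

```text
t: 2.4
tcp_pos: [0.4466, 0.2005, 0.1461]
ee_rot: [[-0.978, 0.207, 0.0], [0.207, 0.978, 0.0], [-0.0, 0.0, -1.0]]
force: [-0.0, 0.0, 0.4]
grip_width: 0.0003
gripper_force: 0.0
```

Run:
```python
from station import snapshot,sense
import cv2
d=snapshot('scene');cv2.imwrite('pics/s2.png',cv2.resize(d['color'][130:330,280:520,::-1],None,fx=3,fy=3))
print(sense()['tcp_pos'])
```

```text
[0.44674416 0.20029928 0.14636697]
```

View pics/s2.png

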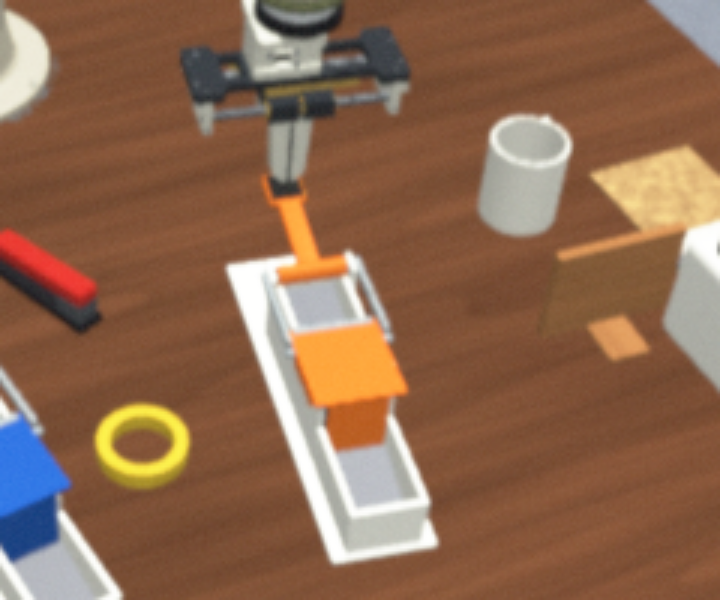

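The closed fingertips are centred over the orange pad, at about (287,185) in the crop, with the lid shut. Now I press.

>>> move_arm(
  motion=[
    {"grip": 1, "delta_pos": [0, 0, 0.05], "rotation": [0, 0, 0]},
    {"grip": 1, "delta_pos": [0, 0, 0.1], "rotation": [0, 0, 0]},
    {"grip": 1, "delta_pos": [0, 0, 0.13], "rotation": [0, 0, 0]},
    {"grip": 1, "delta_pos": [0, 0, 0.16], "rotation": [0, 0, 0]},
    {"grip": 1, "delta_pos": [0, 0, 0.19], "rotation": [0, 0, 0]},
    {"grip": 1, "delta_pos": [0, 0, 0.22], "rotation": [0, 0, 0]},
    {"grip": 1, "delta_pos": [0, 0, 0.25], "rotation": [0, 0, 0]},
    {"grip": 1, "delta_pos": [0, 0, 0.28], "rotation": [0, 0, 0]},
    {"grip": 1, "delta_pos": [0, 0, 0.31], "rotation": [0, 0, 0]},
    {"grip": 1, "delta_pos": [0, 0, 0.34], "rotation": [0, 0, 0]},
    {"grip": 1, "delta_pos": [0, 0, 0.37], "rotation": [0, 0, 0]},
    {"grip": 1, "delta_pos": [0, 0, 0.4], "rotation": [0, 0, 0]},
  ],
)

```text
t: 3.95
tcp_pos: [0.4467, 0.1994, 0.1055]
ee_rot: [[-0.978, 0.209, 0.0], [0.209, 0.978, -0.0], [-0.0, 0.0, -1.0]]
force: [-1.8, -0.3, 4.5]
grip_width: 0.0006
gripper_force: 2.1
```

>>> move_arm(
  motion=[
    {"grip": 1, "delta_pos": [0, 0, 0.02], "rotation": [0, 0, 0]},
    {"grip": 1, "delta_pos": [0, 0, 0.03], "rotation": [0, 0, 0]},
    {"grip": 1, "delta_pos": [0, 0, 0.03], "rotation": [0, 0, 0]},
  ],
)

```text
t: 4.32
tcp_pos: [0.4469, 0.1994, 0.1027]
ee_rot: [[-0.978, 0.209, 0.001], [0.209, 0.978, 0.0], [-0.001, 0.0, -1.0]]
force: [-0.1, -1.8, 3.9]
grip_width: 0.0004
gripper_force: 2.0
```

>>> move_arm(
  motion=[
    {"grip": 1, "delta_pos": [0, 0, 0.01], "rotation": [0, 0, 0]},
    {"grip": 1, "delta_pos": [0, 0, 0.02], "rotation": [0, 0, 0]},
    {"grip": 1, "delta_pos": [0, 0, 0.02], "rotation": [0, 0, 0]},
  ],
)

```text
t: 4.7
tcp_pos: [0.447, 0.1994, 0.1012]
ee_rot: [[-0.978, 0.209, 0.001], [0.209, 0.978, 0.0], [-0.001, 0.001, -1.0]]
force: [-1.2, -2.6, 13.4]
grip_width: 0.0002
gripper_force: 6.5
```

The force rose to 13 N, so the lever is on its stop. I'll hold there and then look.

>>> move_arm(
  motion=[
    {"grip": 1, "delta_pos": [0, 0, 0], "rotation": [0, 0, 0]},
    {"grip": 1, "delta_pos": [0, 0, 0], "rotation": [0, 0, 0]},
    {"grip": 1, "delta_pos": [0, 0, 0], "rotation": [0, 0, 0]},
    {"grip": 1, "delta_pos": [0, 0, 0], "rotation": [0, 0, 0]},
    {"grip": 1, "delta_pos": [0, 0, 0], "rotation": [0, 0, 0]},
    {"grip": 1, "delta_pos": [0, 0, 0], "rotation": [0, 0, 0]},
    {"grip": 1, "delta_pos": [0, 0, 0], "rotation": [0, 0, 0]},
    {"grip": 1, "delta_pos": [0, 0, 0], "rotation": [0, 0, 0]},
    {"grip": 1, "delta_pos": [0, 0, 0], "rotation": [0, 0, 0]},
    {"grip": 1, "delta_pos": [0, 0, 0], "rotation": [0, 0, 0]},
    {"grip": 1, "delta_pos": [0, 0, 0], "rotation": [0, 0, 0]},
    {"grip": 1, "delta_pos": [0, 0, 0], "rotation": [0, 0, 0]},
  ],
)

```text
t: 6.2
tcp_pos: [0.447, 0.1994, 0.1012]
ee_rot: [[-0.978, 0.209, 0.001], [0.209, 0.978, 0.0], [-0.001, 0.001, -1.0]]
force: [-0.2, -2.5, 12.5]
grip_width: 0.0004
gripper_force: 6.3
```

Run:
```python
from station import snapshot,sense
import cv2
d=snapshot('scene');cv2.imwrite('pics/s3.png',cv2.resize(d['color'][130:330,280:520,::-1],None,fx=3,fy=3))
print(sense()['tcp_pos'],sense()['force'])
```

```text
[0.44703625 0.1994411  0.10123651] [-1.87384071 -2.9191456  12.62808912]
```

View pics/s3.png

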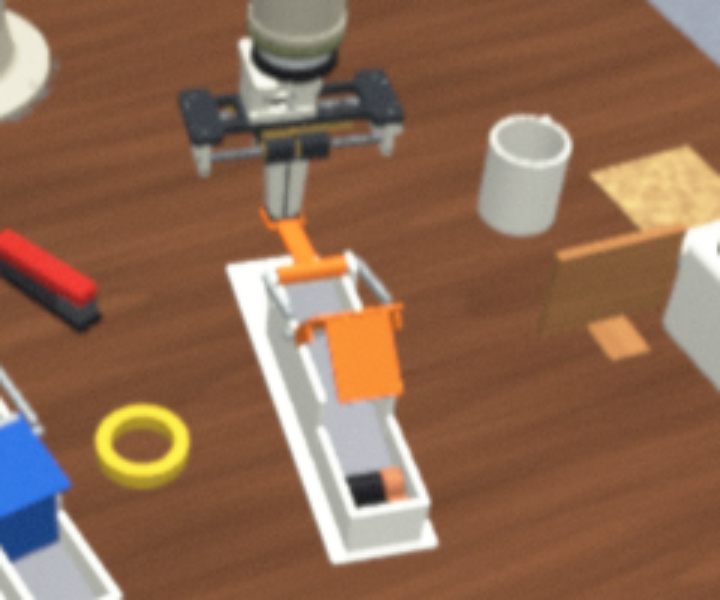

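The lid is up and a battery shows in the tray at about (375,487). The near wall may hide the other one, so I'll check from above.

Run:
```python
from h import *
from station import snapshot
import cv2
d=snapshot('top');np.savez('top2.npz',**d);cv2.imwrite('pics/t3.png',cv2.resize(d['color'][130:300,200:310,::-1],None,fx=5,fy=3.5) if 0 else cv2.resize(d['color'][135:225,210:300,::-1],None,fx=6,fy=6))
```

```text
(no output)
```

View pics/t3.png

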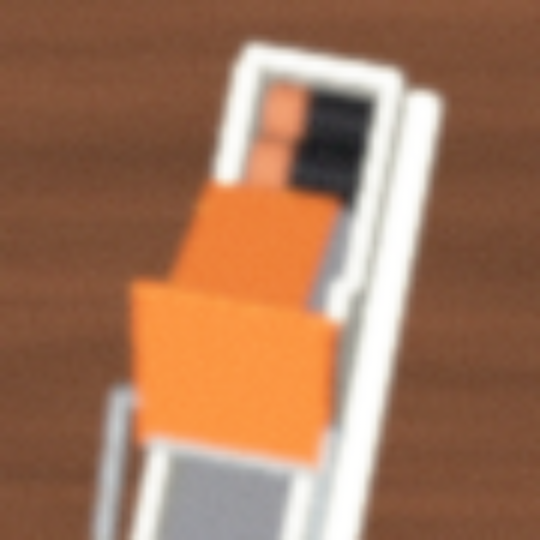

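Both batteries lie side by side at the tray's far end, at (315,110) and (310,165). Now the slow release, at about 12 mm/s (lid about 0.33 rad/s).

>>> move_arm(
  motion=[
    {"grip": 1, "delta_pos": [0, 0, -0.015], "rotation": [0, 0, 0]},
    {"grip": 1, "delta_pos": [0, 0, -0.03], "rotation": [0, 0, 0]},
    {"grip": 1, "delta_pos": [0, 0, -0.045], "rotation": [0, 0, 0]},
    {"grip": 1, "delta_pos": [0, 0, -0.06], "rotation": [0, 0, 0]},
    {"grip": 1, "delta_pos": [0, 0, -0.075], "rotation": [0, 0, 0]},
    {"grip": 1, "delta_pos": [0, 0, -0.09], "rotation": [0, 0, 0]},
    {"grip": 1, "delta_pos": [0, 0, -0.105], "rotation": [0, 0, 0]},
    {"grip": 1, "delta_pos": [0, 0, -0.12], "rotation": [0, 0, 0]},
    {"grip": 1, "delta_pos": [0, 0, -0.135], "rotation": [0, 0, 0]},
    {"grip": 1, "delta_pos": [0, 0, -0.15], "rotation": [0, 0, 0]},
    {"grip": 1, "delta_pos": [0, 0, -0.165], "rotation": [0, 0, 0]},
    {"grip": 1, "delta_pos": [0, 0, -0.18], "rotation": [0, 0, 0]},
  ],
)

```text
t: 7.8
tcp_pos: [0.4464, 0.1994, 0.1187]
ee_rot: [[-0.978, 0.208, -0.0], [0.208, 0.978, -0.0], [0.0, -0.0, -1.0]]
force: [-0.7, -1.4, 3.8]
grip_width: 0.0002
gripper_force: 1.5
```

>>> move_arm(
  motion=[
    {"grip": 1, "delta_pos": [0, 0, -0.012], "rotation": [0, 0, 0]},
    {"grip": 1, "delta_pos": [0, 0, -0.024], "rotation": [0, 0, 0]},
    {"grip": 1, "delta_pos": [0, 0, -0.036], "rotation": [0, 0, 0]},
    {"grip": 1, "delta_pos": [0, 0, -0.048], "rotation": [0, 0, 0]},
    {"grip": 1, "delta_pos": [0, 0, -0.06], "rotation": [0, 0, 0]},
    {"grip": 1, "delta_pos": [0, 0, -0.072], "rotation": [0, 0, 0]},
    {"grip": 1, "delta_pos": [0, 0, -0.084], "rotation": [0, 0, 0]},
    {"grip": 1, "delta_pos": [0, 0, -0.096], "rotation": [0, 0, 0]},
    {"grip": 1, "delta_pos": [0, 0, -0.108], "rotation": [0, 0, 0]},
    {"grip": 1, "delta_pos": [0, 0, -0.12], "rotation": [0, 0, 0]},
    {"grip": 1, "delta_pos": [0, 0, -0.13], "rotation": [0, 0, 0]},
    {"grip": 1, "delta_pos": [0, 0, -0.14], "rotation": [0, 0, 0]},
  ],
)

```text
t: 9.3
tcp_pos: [0.4466, 0.1996, 0.1327]
ee_rot: [[-0.978, 0.208, 0.0], [0.208, 0.978, 0.0], [-0.0, 0.0, -1.0]]
force: [2.1, 0.8, 2.6]
grip_width: 0.0004
gripper_force: 1.1
```

>>> move_arm(
  motion=[
    {"grip": 1, "delta_pos": [0, 0, -0.01], "rotation": [0, 0, 0]},
    {"grip": 1, "delta_pos": [0, 0, -0.02], "rotation": [0, 0, 0]},
    {"grip": 1, "delta_pos": [0, 0, -0.03], "rotation": [0, 0, 0]},
    {"grip": 1, "delta_pos": [0, 0, -0.04], "rotation": [0, 0, 0]},
    {"grip": 1, "delta_pos": [0, 0, -0.05], "rotation": [0, 0, 0]},
    {"grip": 1, "delta_pos": [0, 0, -0.06], "rotation": [0, 0, 0]},
    {"grip": 1, "delta_pos": [0, 0, -0.07], "rotation": [0, 0, 0]},
    {"grip": 1, "delta_pos": [0, 0, -0.08], "rotation": [0, 0, 0]},
    {"grip": 1, "delta_pos": [0, 0, -0.09], "rotation": [0, 0, 0]},
    {"grip": 1, "delta_pos": [0, 0, -0.1], "rotation": [0, 0, 0]},
    {"grip": 1, "delta_pos": [0, 0, -0.11], "rotation": [0, 0, 0]},
    {"grip": 1, "delta_pos": [0, 0, -0.12], "rotation": [0, 0, 0]},
  ],
)

```text
t: 10.8
tcp_pos: [0.4465, 0.1994, 0.1447]
ee_rot: [[-0.978, 0.208, 0.0], [0.208, 0.978, -0.0], [-0.0, -0.0, -1.0]]
force: [-0.7, 0.4, 0.2]
grip_width: 0.0005
gripper_force: 0.0
```

Force is now zero, so the fingers are clear of the pad. I'll rise well away and check.

>>> move_arm(
  motion=[
    {"grip": 1, "delta_pos": [0, 0, -0.2], "rotation": [0, 0, 0]},
    {"grip": 1, "delta_pos": [0, 0, -0.5], "rotation": [0, 0, 0]},
    {"grip": 1, "delta_pos": [0, 0, -0.8], "rotation": [0, 0, 0]},
    {"grip": 1, "delta_pos": [0, 0, -0.8], "rotation": [0, 0, 0]},
    {"grip": 1, "delta_pos": [0, 0, -0.8], "rotation": [0, 0, 0]},
    {"grip": 1, "delta_pos": [0, 0, -0.8], "rotation": [0, 0, 0]},
  ],
)

```text
t: 11.55
tcp_pos: [0.446, 0.1992, 0.2237]
ee_rot: [[-0.978, 0.208, -0.001], [0.208, 0.978, -0.001], [0.001, -0.001, -1.0]]
force: [-0.1, -0.0, -0.3]
grip_width: 0.0005
gripper_force: 0.0
```

Run:
```python
from station import snapshot,sense
import cv2,numpy as np
d=snapshot('scene');cv2.imwrite('pics/s4.png',d['color'][:,:,::-1])
print(sense()['t'],sense()['force'],abs(np.array(sense()['qvel'])).max())
```

```text
11.6 [-0.46238327  0.19114187  0.31381752] 0.0027220401862227506
```

View pics/s4.png

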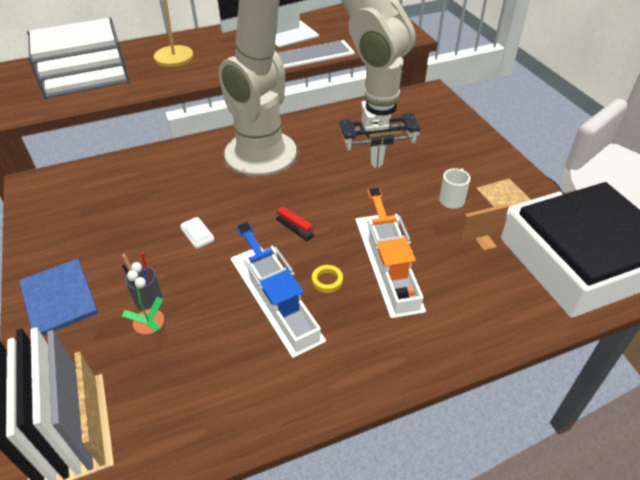

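The lid is shut at (397,255), the batteries are in the tray at (405,292), the lever is up and nothing else has moved.

```bash
python3 -c "from station import job_done;print(job_done())"
```

```text
the job is handed in; nothing more can be done
None
```

I pressed the orange lever to its stop and held it until both batteries were in the catch tray. I then let it up slowly so the lid eased shut, and handed the job in at about 11.6 s with nothing else moved.

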